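Stop the test rig, push the loose board home, twist the stop free

ROBOT

A 6-joint arm with a two-finger parallel gripper is mounted at the origin on a cart in front of the work surface, level with it; the furniture and walls round the work are solid. World frame = base frame: x ahead of the robot, y to its left, z up, the work surface at z = 0. Lengths are in m, angles in rad, forces in N, time in s.
With the tool pointing down it reaches from about 0.425 to 0.95 m from the base axis. Payload 3.5 kg.
Tool frame: the origin (TCP) lies at the very end of the fingers, on their centre line; the grasp point (between the pads) lies ctrl.grip_point_offset behind it (ctrl.grip_point_offset is the distance from the TCP to the grasp point, in m); z points along the fingers, y is the direction in which the jaws open and shut (so a half turn about z gives the same grasp; the last joint's range is limited). The gripper opens to 85 mm and grips with 20 to 120 N. Pads are 22 mm wide; open, the fingers measure 114 mm over their backs; the gripper's body (76 mm by 85 mm) begins 54 mm behind the grasp point. The pads swing forward as they close: fully open they stand 13 mm farther back than shut.
Start: joints at [-1.437, 0.286, 1.577, -0, 1.279, -0.15], TCP at [0.189, -0.648, 0.231] pointing down, gripper open.
Joint ranges: [-2.77, 2.77], [-0.9, 2.22], [0.21, 2.48], [-1.53, 4.67], [0.24, 2.81], [-2.84, 2.84]. Speed limits (rad/s): [2.79, 2.79, 3.14, 3.14, 3.14, 3.14].

INTERFACE

Orientations are given as a unit quaternion [x, y, z, w].
In Python, from plant import ctrl gives the robot as it stands.
- The arm moves only by the tool servo_tool, never from a script. Its argument "increments" is a list of rows, each a list of 5 numbers: the opening, from 0 (shut) to 1 (fully open), then the shift along the world's x, y, z in units of 40 mm (1.0 is 40 mm), then the turn about the world's z in units of 5 degrees (1.0 is 5 degrees). A call has exactly 10 rows; each row is the pose to reach, as a shift and turn from the pose measured when the call began; what a row does not reach only later rows make up. A row lasts 1/12 s, in which the tool goes at most 41.7 mm and 7.16 degrees, less where a joint would pass 70% of its speed; a pose out of reach is approached as far as the arm can. A call with a gripper value outside its range is refused whole. The fingers move at their own pace and stop on an object; "grip_force" is the grip in N (left out, the last holds). Time passes only in rows, so rows that repeat a pose let the fingers close, or fill a call up. It gives the time, the measured TCP pose, the force and the opening at its end, in the units of the state.
- ctrl.get_state(): the state, without advancing time (a new reading comes with each control period).
- ctrl.read_camera(name): name is "side" or "top"; returns a dict with "frame" (400x640x3 uint8, red, green, blue), "K" (3x3 intrinsics, pixels), "distortion" ([k1, k2, p1, p2, k3] as OpenCV has them; the pictures are not rectified), "extrinsics" (4x4, takes a point from camera to world coordinates). Camera axes: x right, y down, z forward; pixel columns grow to the right and rows downward; lengths in m; the calibration is good to about 2 mm. A picture is of the moment at which its call begins. There is no depth.
- ctrl.sign_off(): hands the job in, once; it reports no verdict.
Trained networks look in a picture, given as the dict that the camera call returned (one of the last four; its "shot" number tells which), for a name from the list of things; names that differ only in an ending like _2 or _b are one class to them, and where a whole thing is asked for, a point or a joint stands for the part that bears it (a point fixed in the world has none). Each returns a list of dicts, best first, with "conf" (0 to 1); they miss things now and then, are a little off and sometimes report something else, mostly with a low value. They report only what shows in the picture. A call takes as long as a camera call.
- ctrl.masks_of(picture, query): "region" (400x640 bool, what is visible of it) and "extent" ([left, top, right, bottom] in pixels, round what is visible of it).
- ctrl.landmark_of(picture, query): "centre" ([row, column] in pixels: a listed point, or the origin of a listed thing).
The state is a dict: "time": time; "qpos": joint angles; "dq": joint speeds; "joint_efforts": joint torques, N m; "eef_pos": TCP position; "tcp_rot": TCP orientation; "contact_force": force on the tool from outside, world axes, zero at the start; "wrist_torque": the same for the moment, N m; "opening": opening from 0.0 (shut) to 1.0 (fully open).
Only numpy, scipy, OpenCV 4.12 (cv2) and the standard library are available. Lean on these libraries where they do the work, as an engineer would, in place of code of your own. Each camera call takes 0.05 s, during which the arm holds its last target. There are 200 camera calls.

TASK

One of the two circuit boards on the test rig is not fully plugged in. Press the rig's mushroom stop button down until it latches, so that the power is off; push the loose board along its guides until it is fully home in its connector, like its neighbour; then twist the stop button clockwise until it springs back up. Do it all by pushing with the fingertips: do not grip or lift the boards or the button, and leave everything else where it lies.

Things in the scene. Friction and masses are not known exactly. Their poses are not given: they have to be found in the camera images.
- rig: Grey instrument case of the test rig, 170 (x) x 206 (y) x 34 mm, grey deck 34 mm above the bench. Origin: centre of its underside, on the bench. +x points from its front (robot side) to its back, +y to its left, z up. It stays put when pushed. On deck: a mushroom stop button at the left, two black card docks (middle and right), a grey housing 24 mm high behind them.
- dock1_home (a point): Middle dock: where a board's underside centre lies when fully home, 44 mm above the bench (10 mm over the deck). Axes as the rig: push along +x. Guides: black rails 62 mm long, 16.5 mm high, 42 mm gap between their ledges; the board's front edge stands 4 mm out of the rails when home. The connector stops it dead; rails guide it with 1 mm side play.
- dock2_home (a point): Right dock, 66 mm to the right of the middle one (rig -y), otherwise the same: where a board's underside centre lies when fully home.
- board_a: Green circuit board, 52 mm wide, 74 mm long, 2 mm thick with parts up to 6 mm high, 15 to 31 g, lying flat in one of the docks with its length along the rig's x. Origin: centre of its underside. Its +y axis points to its front edge (rig -x), 37 mm away. Either home or 14 to 28 mm short of home; slides with light friction.
- board_b: The other green circuit board, the same in every way, in the other dock. Just one of the two boards is short of home; which board and which dock varies.
- stop_top (a point): Centre of the top of the stop button's raised grip rib. The head is a black round cap 53 mm across; on it stands the rib, 42 mm long, 11 mm thick, 14 mm high above the cap. The point's x axis runs along the rib. At rest (button out, untwisted) it is 83 mm above the bench and the rib lies along the rig's x; it sinks with the button and turns with the head.
- stop_head: The stop button's head (cap and rib). Origin on the button's vertical axis, 27 mm below the rib's top, at the cap's underside; z up, x along the rib. The cap's top face is 12.5 mm above the origin.
- stop_press (a joint): How far the stop button is pressed, m: 0 = out, 0.008 = against its end stop. Spring return, 2 N at first, about 5 N at most on the way, then a hard end stop. Pressed to the end and let go, it stays latched at about 0.0065 until twisted.
- stop_twist (a joint): Twist of the head, rad, 0 at rest, positive = clockwise seen from above, end stop at 0.9. Light spring return; turning it takes 0.02 to 0.04 N m. With the button latched, a twist of about 0.5 to 0.6 frees it and it springs up; let go, the head turns back to 0. The rib is turned by pushing sideways on one end.
- heatsink: Bystander: aluminium heat sink 30x42x22 mm on the deck behind the stop button. Origin: centre of its underside.
- cutters: Bystander: flush cutters 50x122x12 mm on the bench in front of the rig. Origin: centre of its underside.
- transformer: Bystander: small transformer 28x36x31 mm on the bench left of the rig. Origin: centre of its underside.
- vial: Bystander: small white vial with a dark lid, 25 mm across, 49 mm high, on the bench left of the rig. Origin: centre of its underside.
- capacitor: Bystander: blue capacitor 16x44x16 mm on the bench in front of the rig. Origin: centre of its underside.

How it is judged:
On the way, in this order (a step that is already met when the one before it is completed fails the run):
1. the stop button is latched down and let go (value of joint stop_press above 0.005 m and contact force between anything else and stop_head below 0.2 N), for 0.2 s.
2. with the stop still latched, both boards are fully home (value of joint stop_press above 0.005 m and x of each of board_a, board_b in the frame of rig above -0.0105 m), for 0.2 s.
3. the stop button is twisted free and has sprung up (value of joint stop_press below 0.0015 m and x of each of board_a, board_b in the frame of rig above -0.0105 m), for 0.1 s.
At the end, for the whole second after the job is handed in: The stop button is out (within 1.5 mm) and turned back (within 0.1 rad), and both boards lie flat and still in their docks, within 2.5 mm of fully home (all of step 3 and value of joint stop_twist below 0.1 rad and linear speed of each of board_a, board_b below 0.02 m/s and z of each of board_a, board_b in the frame of rig below 0.048 m); the robot touches nothing.
It fails at once if a board is shifted more than 4 mm while the stop button is out and the rig live (value of joint stop_press below 0.003 m and ((distance of board_a from where it was at the start of the episode above 0.004 m and x of board_a in the frame of rig below -0.0125 m) or (distance of board_b from where it was at the start of the episode above 0.004 m and x of board_b in the frame of rig below -0.0125 m))).
It fails at once if a board is lifted or tipped (z of any of board_a, board_b in the frame of rig above 0.05 m or angle between any of board_a, board_b's own z axis and vertical above 0.2 rad).
It fails at once if a board (while still short of home) or the button's head (while part-way turned) is gripped, over 25 N from the fingers, or either is forced with over 60 N at any time ((contact force between the fingers and board_a above 25 N and x of board_a in the frame of rig below -0.0125 m) or (contact force between the fingers and board_b above 25 N and x of board_b in the frame of rig below -0.0125 m) or (contact force between the fingers and stop_head above 25 N and value of joint stop_twist between 0.1 and 0.85 rad) or contact force between the fingers and board_a above 60 N or contact force between the fingers and board_b above 60 N or contact force between the fingers and stop_head above 60 N).
It fails at once if a bystander is shifted more than 20 mm (distance of any of heatsink, cutters, transformer, vial, capacitor from where it was at the start of the episode above 0.02 m).
It also fails if it takes over 51 s, if anything falls off the work surface, if the arm or the gripper's body presses on something with over 40 N, if the wrist force passes 120 N, or if a joint passes its speed limit or range.

## Working session

There is one attempt and no reset: what is moved stays moved. The work goes in short steps, Python scripts to look and compute and a tool call to move; the robot and the scene stay as the last step left them, time stands still between calls to the robot, and variables do not carry over. Pictures are saved under pics/ and viewed, about 8 in all and at most 12, crops included, and the job is handed in when it is done.

Besides the shell and the picture viewer there is one more tool, called after "Emit:" as name([rows], argument=value, ...), one row to a line, values as JSON. servo_tool: Moves the arm, as the interface text tells. Its arguments: {"type":"object","properties":{"increments":{"type":"array"},"grip_force":{"type":"number"}},"required":["increments"]}

```bash
mkdir -p pics; ls
cat > h.py <<'E'
import numpy as np, cv2
from plant import ctrl
def ray(p,rc):
    u=cv2.undistortPoints(np.array([[[rc[1],rc[0]]]],float),p["K"],np.array(p["distortion"],float))[0,0]
    T=np.array(p["extrinsics"]); return T[:3,3],T[:3,:3]@np.array([u[0],u[1],1.])
def at_z(p,rc,z):
    o,d=ray(p,rc); return o+d*(z-o[2])/d[2]
def proj(p,X):
    T=np.linalg.inv(np.array(p["extrinsics"])); r,_=cv2.Rodrigues(T[:3,:3])
    return cv2.projectPoints(np.array(X,float).reshape(-1,1,3),r,T[:3,3],np.array(p["K"],float),np.array(p["distortion"],float))[0][:,0]
def two(rs):
    A=np.zeros((3,3));b=np.zeros(3)
    for o,d in rs:
        d=d/np.linalg.norm(d);M=np.eye(3)-np.outer(d,d);A+=M;b+=M@o
    return np.linalg.solve(A,b)
def save(p,n,crop=None,s=1):
    f=p["frame"][...,::-1]
    if crop: f=f[crop[0]:crop[1],crop[2]:crop[3]]
    cv2.imwrite("pics/"+n,cv2.resize(f,None,fx=s,fy=s,interpolation=cv2.INTER_CUBIC))
E
cat > a.py <<'E'
from h import *
np.set_printoptions(precision=4,suppress=True)
P={c:ctrl.read_camera(c) for c in("top","side")}
for c in P: save(P[c],c+"0.png"); print(c,np.array(P[c]["extrinsics"]))
Z=dict(rig=0,dock1_home=.044,dock2_home=.044,board_a=.044,board_b=.044,stop_top=.083,stop_head=.056,heatsink=.034,cutters=0,transformer=0,vial=0,capacitor=0)
for q,z in Z.items():
    for c in P:
        for r in ctrl.landmark_of(P[c],q)[:3]: print(q,c,r["conf"],np.round(r["centre"],1),at_z(P[c],r["centre"],z))
print(ctrl.get_state(), ctrl.grip_point_offset)
E
python3 a.py
```

```text
pics
top [[-0.0041 -0.9993  0.0376  0.4118]
 [-1.      0.004  -0.0011  0.3767]
 [ 0.001  -0.0376 -0.9993  0.9436]
 [ 0.      0.      0.      1.    ]]
side [[-0.9994  0.0193 -0.0298  0.4796]
 [ 0.0355  0.5447 -0.8379  1.0921]
 [-0.     -0.8384 -0.5451  0.5487]
 [ 0.      0.      0.      1.    ]]
rig top 0.75 [164.  349.5] [0.5301 0.3052 0.    ]
rig side 0.82 [214.3 276. ] [0.5302 0.2974 0.    ]
rig side 0.73 [229.3 353.1] [0.3722 0.3565 0.    ]
dock1_home top 0.85 [166.  352.6] [0.5199 0.3014 0.044 ]
dock1_home side 0.68 [197.  282.9] [0.5139 0.2985 0.044 ]
dock2_home top 0.95 [166.2 382.2] [0.5192 0.2325 0.044 ]
dock2_home top 0.65 [228.6 367.5] [0.3748 0.268  0.044 ]
board_a top 0.86 [177.8 355.4] [0.4924 0.2951 0.044 ]
board_a top 0.59 [168.3 382.4] [0.5143 0.2321 0.044 ]
board_a side 0.87 [181.8 279.6] [0.5224 0.2363 0.044 ]
board_a side 0.55 [201.3 290.1] [0.4989 0.3154 0.044 ]
board_a side 0.23 [221.9 262.7] [0.5507 0.3857 0.044 ]
board_b top 0.86 [177.8 355.4] [0.4924 0.2951 0.044 ]
board_b top 0.59 [168.3 382.4] [0.5143 0.2321 0.044 ]
board_b side 0.87 [181.8 279.6] [0.5224 0.
[... 799 characters left out ...]
vial top 0.54 [187.  267.5] [0.4748 0.5048 0.    ]
vial side 0.85 [280.4 303.7] [0.475  0.5029 0.    ]
capacitor top 0.39 [225.7 367.8] [0.38   0.2619 0.    ]
capacitor side 0.44 [203.  345.6] [0.3781 0.2589 0.    ]
{'time': 1.3, 'qpos': array([-1.437 ,  0.2863,  1.5767,  0.    ,  1.2786, -0.15  ]), 'dq': array([ 0.0008,  0.0007,  0.001 ,  0.0006,  0.0004, -0.0009]), 'joint_efforts': array([ -0.0006, -40.5976, -29.2926,  -0.0002,   0.0008,   0.    ]), 'eef_pos': array([ 0.189 , -0.648 ,  0.2313]), 'tcp_rot': array([ 0.99  ,  0.1414,  0.    , -0.    ]), 'contact_force': array([ 0.4185,  0.7918, -0.0518]), 'wrist_torque': array([-0.0501, -0.0194, -0.0166]), 'opening': 0.999789069761165} 0.0187
```

Run:
```python
import cv2
a=cv2.imread("pics/top0.png")[110:260,240:440]; b=cv2.imread("pics/side0.png")[130:300,210:410]
cv2.imwrite("pics/t1.png",cv2.resize(a,None,fx=4,fy=4,interpolation=2)); cv2.imwrite("pics/s1.png",cv2.resize(b,None,fx=3.5,fy=3.5,interpolation=2))
```

```text
(no output)
```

View pics/t1.png

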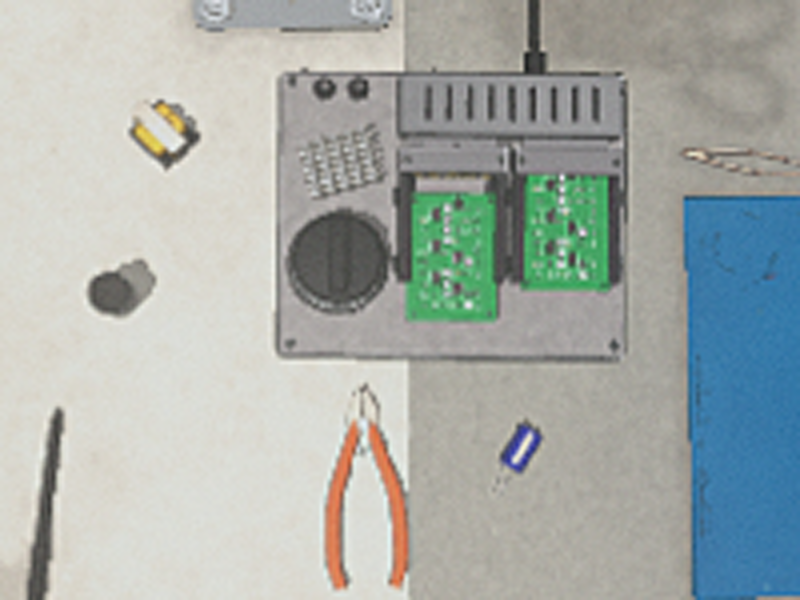

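View pics/s1.png

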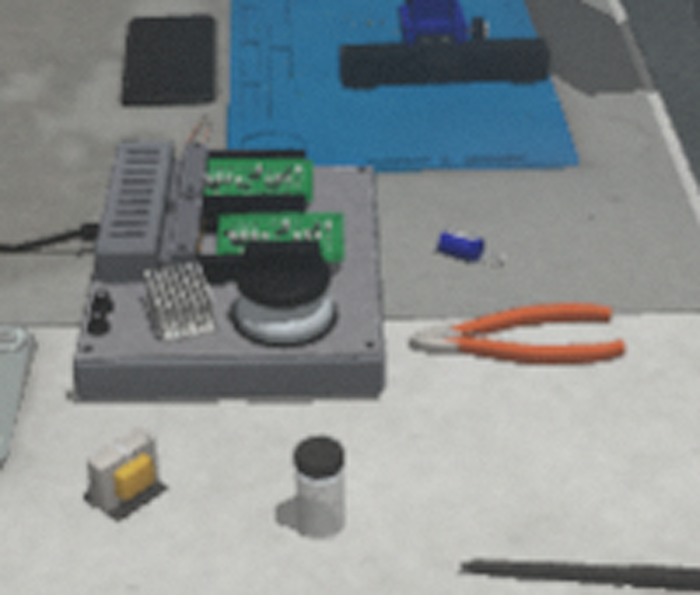

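```bash
cat > b.py <<'E'
from h import *
np.set_printoptions(precision=4,suppress=True)
P={c:ctrl.read_camera(c) for c in("top","side")}
C=[(282,75),(625,74),(627,355),(278,355)]
W=np.array([at_z(P["top"],(y/4+110,x/4+240),.034) for x,y in C]);print("deck top",W,W.mean(0))
C=[(119,143),(375,168),(383,363),(76,365)]
W=np.array([at_z(P["side"],(y/3.5+130,x/3.5+210),.034) for x,y in C]);print("deck side",W)
for q in("stop_top","stop_head","heatsink"):
    c=[ctrl.landmark_of(P[k],q)[0]["centre"] for k in P]; print(q,two([ray(P[k],x) for k,x in zip(P,c)]))
# green: front edges of boards in top view
for n,X in(("mid",[(410,318),(496,320)]),("right",[(525,286),(610,288)])):
    print(n,[at_z(P["top"],(y/4+110,x/4+240),.046) for x,y in X])
for n,X in(("mid",[(345,215),(345,250)]),("right",[(312,160),(310,190)])):
    print(n,"side",[at_z(P["side"],(y/3.5+130,x/3.5+210),.046) for x,y in X])
E
python3 b.py
```

```text
deck top [[0.6097 0.3991 0.034 ]
 [0.61   0.1963 0.034 ]
 [0.4438 0.1975 0.034 ]
 [0.4446 0.4018 0.034 ]] [0.527  0.2987 0.034 ]
deck side [[0.6074 0.1663 0.034 ]
 [0.4388 0.2055 0.034 ]
 [0.4435 0.4136 0.034 ]
 [0.608  0.4097 0.034 ]]
stop_top [0.5001 0.37   0.0917]
stop_head [0.4985 0.3684 0.058 ]
heatsink [0.5537 0.367  0.0319]
mid [array([0.4652, 0.3253, 0.046 ]), array([0.4639, 0.2756, 0.046 ])]
right [array([0.4835, 0.2586, 0.046 ]), array([0.4822, 0.2093, 0.046 ])]
mid side [array([0.4602, 0.2818, 0.046 ]), array([0.4613, 0.3203, 0.046 ])]
right side [array([0.4794, 0.2146, 0.046 ]), array([0.481 , 0.2517, 0.046 ])]
```

Emit:
servo_tool([
  [0,1,0.5,0.5,-0.5],
  [0,2,1.2,1,-1],
  [0,3,2,1,-1.5],
  [0,4,3,1,-2],
  [0,5,3.8,1,-2.5],
  [0,6,4.5,1,-3],
  [0,7,5.2,1,-3.25],
  [0,8,6,1,-3.25],
  [0,8.8,6.6,1,-3.25],
  [0,9.5,7.3,1,-3.25],
])

```text
time: 2.53
eef_pos: [0.5163, -0.4, 0.2715]
tcp_rot: [1.0, 0.0, 0.0, 0.0]
contact_force: [1.4, -1.1, -0.4]
opening: 0.001
```

Emit:
servo_tool([
  [0,0.2,1,0,0],
  [0,0.5,2,0,0],
  [0,0.7,3,0,0],
  [0,0.8,4,0,0],
  [0,0.8,5,0,0],
  [0,0.8,6,0,0],
  [0,0.8,7,0,0],
  [0,0.8,8,0,0],
  [0,0.8,9,0,0],
  [0,0.8,10,0,0],
])

```text
time: 3.37
eef_pos: [0.548, 0.0018, 0.272]
tcp_rot: [1.0, -0.0, 0.001, 0.0]
contact_force: [0.5, 1.2, 0.2]
opening: 0.003
```

Emit:
servo_tool([
  [0,0,1,0,0],
  [0,0,2,0,0],
  [0,-0.2,3,0,0],
  [0,-0.4,4,-0.2,0],
  [0,-0.6,5,-0.5,0],
  [0,-0.8,6,-1,0],
  [0,-1,7,-1.5,0],
  [0,-1.1,8,-2,0],
  [0,-1.1,9,-2.5,0],
  [0,-1.1,9.1,-3,0],
])

```text
time: 4.2
eef_pos: [0.5042, 0.3703, 0.1534]
tcp_rot: [1.0, 0.001, 0.003, -0.001]
contact_force: [-0.0, -0.2, 0.8]
opening: 0.003
```

Emit:
servo_tool([
  [0,0,-0.05,-0.4,0],
  [0,0,-0.05,-0.8,0],
  [0,0,-0.05,-1.1,0],
  [0,0,-0.05,-1.3,0],
  [0,0,-0.05,-1.45,0],
  [0,0,-0.05,-1.45,0],
  [0,0,-0.05,-1.45,0],
  [0,0,-0.05,-1.45,0],
  [0,0,-0.05,-1.45,0],
  [0,0,-0.05,-1.45,0],
])

```text
time: 5.03
eef_pos: [0.5048, 0.3684, 0.0965]
tcp_rot: [1.0, 0.001, 0.004, -0.002]
contact_force: [-0.1, -0.7, 0.0]
opening: -0.002
```

```bash
python3 -c "
from h import *
p=ctrl.read_camera('side');save(p,'s2.png',(150,270,220,380),5);s=ctrl.get_state();print(s['eef_pos'],proj(p,[s['eef_pos']]))"
```

```text
[0.50467933 0.36840336 0.09624767] [[286.06096552 193.43769763]]
```

View pics/s2.png

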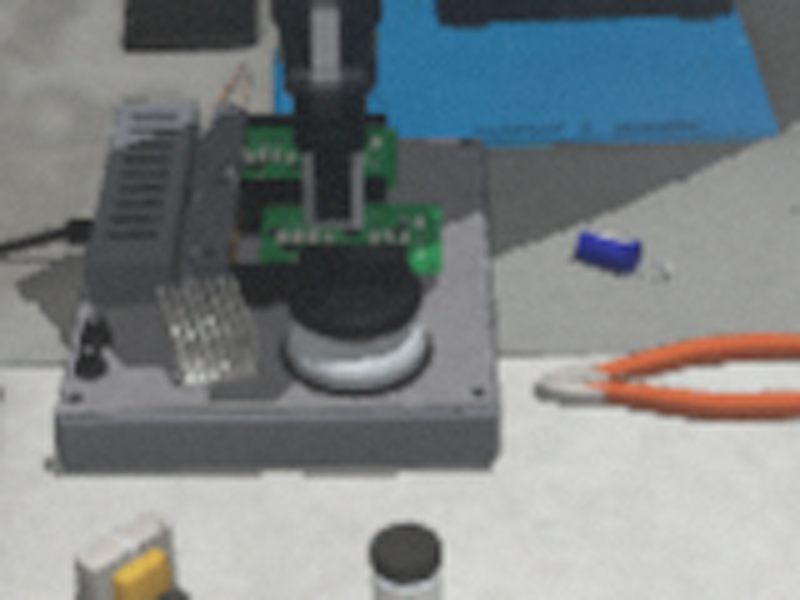

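Emit:
servo_tool([
  [0,-0.15,-0.03,-0.1,0],
  [0,-0.15,-0.03,-0.2,0],
  [0,-0.15,-0.03,-0.25,0],
  [0,-0.15,-0.03,-0.3,0],
  [0,-0.15,-0.03,-0.35,0],
  [0,-0.15,-0.03,-0.38,0],
  [0,-0.15,-0.03,-0.4,0],
  [0,-0.15,-0.03,-0.42,0],
  [0,-0.15,-0.03,-0.42,0],
  [0,-0.15,-0.03,-0.42,0],
])

```text
time: 5.92
eef_pos: [0.4985, 0.3672, 0.0799]
tcp_rot: [1.0, 0.001, 0.003, -0.002]
contact_force: [-2.9, -1.0, 3.8]
opening: 0.0
```

Emit:
servo_tool([
  [0,0,0,-0.03,0],
  [0,0,0,-0.06,0],
  [0,0,0,-0.09,0],
  [0,0,0,-0.11,0],
  [0,0,0,-0.13,0],
  [0,0,0,-0.14,0],
  [0,0,0,-0.15,0],
  [0,0,0,-0.16,0],
  [0,0,0,-0.16,0],
  [0,0,0,-0.16,0],
])

```text
time: 6.75
eef_pos: [0.4988, 0.3674, 0.075]
tcp_rot: [1.0, 0.001, 0.003, -0.002]
contact_force: [-4.3, -2.4, 9.8]
opening: -0.003
```

Emit:
servo_tool([
  [0,0,0,-0.04,0],
  [0,0,0,-0.06,0],
  [0,0,0,-0.07,0],
  [0,0,0,-0.07,0],
  [0,0,0,-0.07,0],
  [0,0,0,0,0],
  [0,0,0,0.1,0],
  [0,0,0,0.3,0],
  [0,0,0,0.5,0],
  [0,0,0,0.5,0],
])

```text
time: 7.58
eef_pos: [0.5001, 0.368, 0.0969]
tcp_rot: [1.0, 0.001, 0.005, -0.002]
contact_force: [0.5, 0.1, 0.3]
opening: -0.001
```

```bash
python3 -c "
from h import *
p=ctrl.read_camera('side');save(p,'s3.png',(150,270,220,380),5);s=ctrl.get_state();print(s['eef_pos'],s['contact_force'],proj(p,[s['eef_pos']]),[(r['conf'],r['centre']) for q in ('stop_top','stop_head') for r in ctrl.landmark_of(p,q)])"
```

```text
[0.49975269 0.3678229  0.09623249] [-0.18440137 -0.62542978  0.00641602] [[288.68483438 193.2314195 ]] [(0.58, [200.7, 287.1]), (0.52, [229.8, 353.5]), (0.89, [212.9, 292.0])]
```

View pics/s3.png

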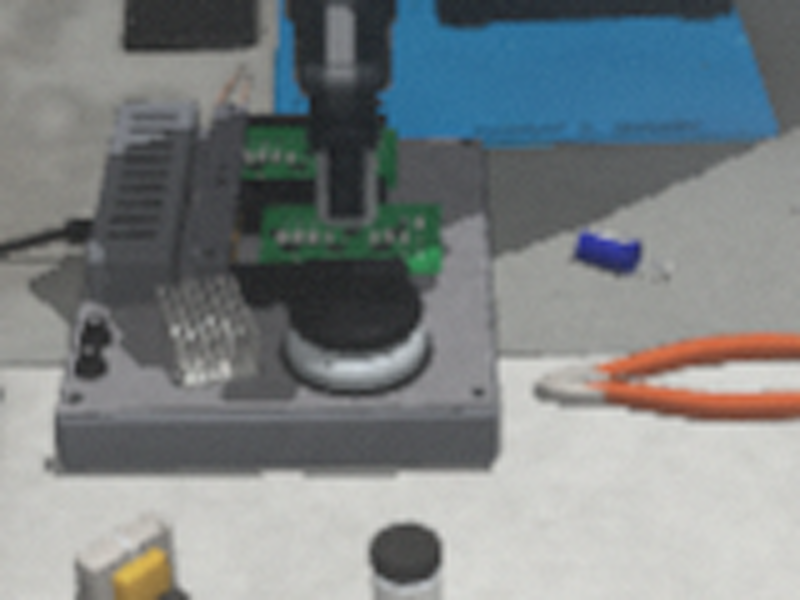

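Emit:
servo_tool([
  [0,0,0,0.5,0],
  [0,-0.5,-0.2,0.6,0],
  [0,-1.2,-0.8,0.6,0],
  [0,-1.87,-1.5,0.6,0],
  [0,-1.87,-1.72,0.3,0],
  [0,-1.87,-1.72,-0.3,0],
  [0,-1.87,-1.72,-0.8,0],
  [0,-1.87,-1.72,-1.2,0],
  [0,-1.87,-1.72,-1.38,0],
  [0,-1.87,-1.72,-1.38,0],
])

```text
time: 8.57
eef_pos: [0.4226, 0.2978, 0.0373]
tcp_rot: [1.0, 0.001, 0.001, -0.001]
contact_force: [-0.1, 0.3, -0.2]
opening: 0.003
```

```bash
python3 -c "
from h import *
p=ctrl.read_camera('side');save(p,'s4.png',(150,270,220,380),5);s=ctrl.get_state();print(s['eef_pos'],s['contact_force'],proj(p,[s['eef_pos']]))"
```

```text
[0.42362075 0.29831025 0.03876911] [-0.36117517  0.56995519  0.63203772] [[326.35540868 198.23133028]]
```

View pics/s4.png

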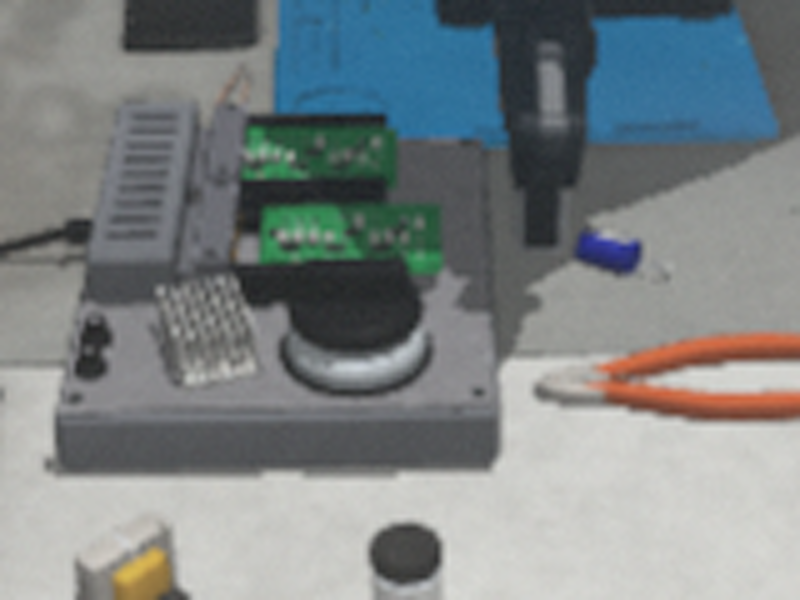

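Emit:
servo_tool([
  [0,0.2,0.02,0.04,0],
  [0,0.35,0.02,0.04,0],
  [0,0.5,0.02,0.04,0],
  [0,0.6,0.02,0.04,0],
  [0,0.7,0.02,0.04,0],
  [0,0.78,0.02,0.04,0],
  [0,0.85,0.02,0.04,0],
  [0,0.9,0.02,0.04,0],
  [0,0.92,0.02,0.04,0],
  [0,0.92,0.02,0.04,0],
])

```text
time: 9.45
eef_pos: [0.4605, 0.2991, 0.0403]
tcp_rot: [1.0, 0.001, 0.002, -0.001]
contact_force: [0.5, -1.1, 0.6]
opening: 0.002
```

Emit:
servo_tool([
  [0,0.04,0,0,0],
  [0,0.08,0,0,0],
  [0,0.12,0,0,0],
  [0,0.16,0,0,0],
  [0,0.19,0,0,0],
  [0,0.22,0,0,0],
  [0,0.24,0,0,0],
  [0,0.25,0,0,0],
  [0,0.25,0,0,0],
  [0,0.25,0,0,0],
])

```text
time: 10.28
eef_pos: [0.4705, 0.2991, 0.0403]
tcp_rot: [1.0, 0.001, 0.002, -0.001]
contact_force: [-0.4, 1.1, -0.8]
opening: 0.002
```

```bash
python3 -c "
from h import *
p=ctrl.read_camera('side');save(p,'s5.png',(150,270,220,380),5);s=ctrl.get_state();print(s['eef_pos'],s['contact_force'],proj(p,[s['eef_pos']]))"
```

```text
[0.47044292 0.29908432 0.0402865 ] [ 0.20755519  0.42201406 -0.4118597 ] [[303.89997416 198.24933926]]
```

View pics/s5.png

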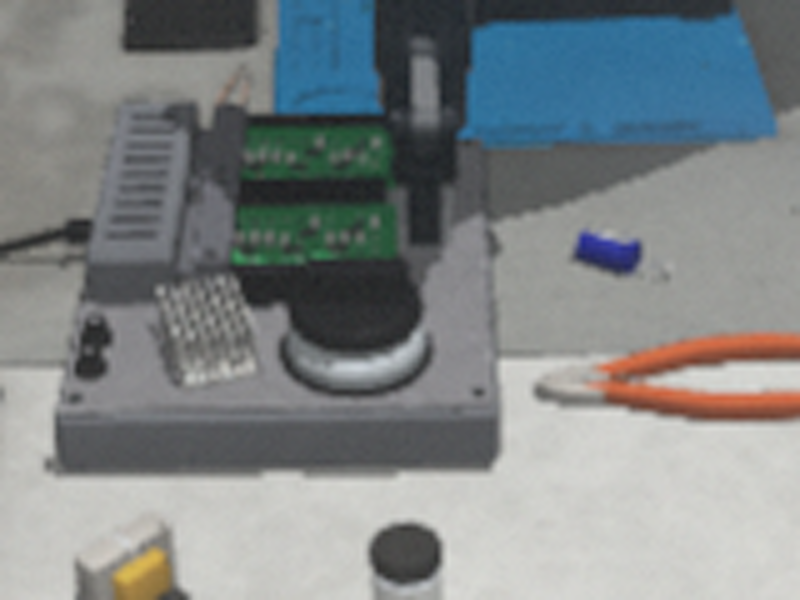

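Emit:
servo_tool([
  [0,0.02,0,0,0],
  [0,0.04,0,0,0],
  [0,0.05,0,0,0],
  [0,0.06,0,0,0],
  [0,0.07,0,0,0],
  [0,0.08,0,0,0],
  [0,0.09,0,0,0],
  [0,0.09,0,0,0],
  [0,0.09,0,0,0],
  [0,0.09,0,0,0],
])

```text
time: 11.17
eef_pos: [0.4714, 0.2991, 0.0401]
tcp_rot: [1.0, 0.001, -0.001, -0.001]
contact_force: [-8.8, -0.5, 6.3]
opening: -0.002
```

Emit:
servo_tool([
  [0,0.07,0,0,0],
  [0,0.09,0,0,0],
  [0,0.11,0,0,0],
  [0,0.12,0,0,0],
  [0,0.12,0,0,0],
  [0,0.12,0,0,0],
  [0,0.12,0,0,0],
  [0,0.12,0,0,0],
  [0,0.12,0,0,0],
  [0,0.12,0,0,0],
])

```text
time: 12.0
eef_pos: [0.4715, 0.2991, 0.0395]
tcp_rot: [1.0, 0.001, -0.007, 0.0]
contact_force: [-14.0, -0.3, 9.0]
opening: -0.001
```

Emit:
servo_tool([
  [0,-0.2,0,0,0],
  [0,-0.5,0,0,0],
  [0,-0.8,0,0.2,0],
  [0,-0.8,0,1,0],
  [0,-0.8,0,1.8,0],
  [0,-0.8,-1,2.2,0],
  [0,-0.8,-2,2.2,0],
  [0,-0.8,-3,2.2,0],
  [0,-0.8,-4,2.2,0],
  [0,-0.8,-4,2.2,0],
])

```text
time: 12.83
eef_pos: [0.4396, 0.134, 0.1276]
tcp_rot: [1.0, -0.002, -0.006, 0.002]
contact_force: [-0.2, 0.0, 0.4]
opening: 0.001
```

```bash
cat > c.py <<'E'
from h import *
import sys
np.set_printoptions(precision=4,suppress=True)
P={c:ctrl.read_camera(c) for c in("top","side")}
a=cv2.resize(P["top"]["frame"][120:210,300:410],None,fx=5,fy=5,interpolation=2);b=cv2.resize(P["side"]["frame"][160:250,220:330],None,fx=5,fy=5,interpolation=2)
cv2.imwrite("pics/"+sys.argv[1],cv2.resize(np.vstack([a,b])[...,::-1],None,fx=.66,fy=.66,interpolation=cv2.INTER_AREA) if 0 else cv2.resize(np.hstack([a,b])[...,::-1],(800,327)))
for q,z in dict(board_a=.044,stop_top=.0765,stop_head=.0495).items():
    for c in P:
        for r in ctrl.landmark_of(P[c],q)[:2]: print(q,c,r["conf"],np.round(r["centre"],1),at_z(P[c],r["centre"],z))
E
python3 c.py d1.png
```

```text
board_a top 0.72 [169.  381.7] [0.5127 0.2337 0.044 ]
board_a top 0.6 [167.5 350.1] [0.5164 0.3072 0.044 ]
board_a side 0.82 [179.5 281.7] [0.518  0.2265 0.044 ]
board_a side 0.73 [197.2 280. ] [0.5199 0.2991 0.044 ]
stop_top top 0.69 [172.4 322.1] [0.5018 0.3724 0.0765]
stop_top side 0.63 [198.  291.3] [0.4954 0.3538 0.0765]
stop_head top 0.84 [177.  324.4] [0.494  0.367  0.0495]
stop_head side 0.56 [213.8 293.5] [0.4918 0.3686 0.0495]
stop_head side 0.17 [228.6 355.6] [0.377  0.4208 0.0495]
```

View pics/d1.png

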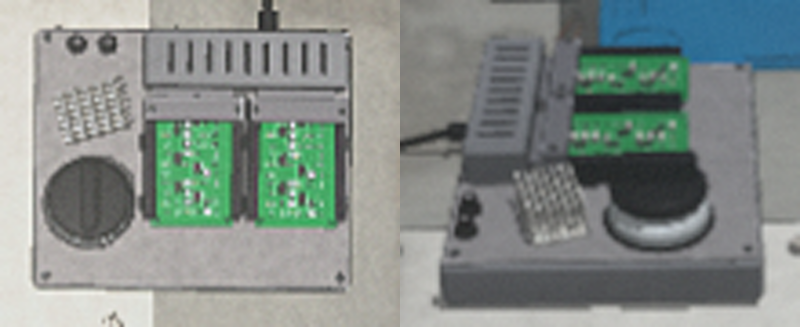

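Emit:
servo_tool([
  [0,0.2,1,0,0],
  [0,0.4,2,0,0],
  [0,0.6,3,0,0],
  [0,0.8,4,0,0],
  [0,0.81,5.02,0,0],
  [0,0.81,5.02,-0.4,0],
  [0,0.81,5.02,-0.9,0],
  [0,0.81,5.02,-1.25,0],
  [0,0.81,5.02,-1.41,0],
  [0,0.81,5.02,-1.41,0],
])

```text
time: 14.07
eef_pos: [0.4699, 0.3411, 0.0687]
tcp_rot: [1.0, 0.003, -0.009, 0.001]
contact_force: [-0.3, 0.4, 0.1]
opening: -0.003
```

```bash
python3 c.py d2.png; python3 -c "
from plant import ctrl; s=ctrl.get_state();print(s['eef_pos'],s['contact_force'])"
```

```text
board_a top 0.52 [166.9 380.9] [0.5176 0.2355 0.044 ]
board_a side 0.64 [182.2 282.9] [0.5151 0.2383 0.044 ]
board_a side 0.61 [199.9 279.7] [0.5203 0.3094 0.044 ]
stop_top side 0.82 [196.6 288.1] [0.5016 0.3485 0.0765]
stop_head side 0.67 [211.2 291.2] [0.4963 0.3595 0.0495]
[0.47242021 0.34115076 0.07204239] [ 0.5453331  -0.07443004  0.17661973]
```

View pics/d2.png

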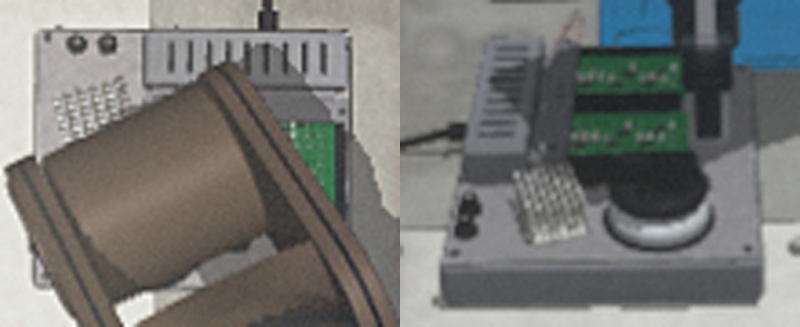

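Emit:
servo_tool([
  [0,0,0.03,-0.03,0],
  [0,0,0.06,-0.03,0],
  [0,0,0.09,-0.03,0],
  [0,0,0.12,-0.03,0],
  [0,0,0.15,-0.03,0],
  [0,0,0.18,-0.03,0],
  [0,0,0.2,-0.03,0],
  [0,0,0.22,-0.03,0],
  [0,0,0.22,-0.03,0],
  [0,0,0.22,-0.03,0],
])

```text
time: 15.3
eef_pos: [0.4724, 0.35, 0.0708]
tcp_rot: [1.0, 0.002, -0.006, -0.0]
contact_force: [0.1, 0.1, 0.0]
opening: 0.0
```

Emit:
servo_tool([
  [0,0,0.03,0,0],
  [0,0,0.05,0,0],
  [0,0,0.07,0,0],
  [0,0,0.09,0,0],
  [0,0,0.11,0,0],
  [0,0,0.13,0,0],
  [0,0,0.15,0,0],
  [0,0,0.15,0,0],
  [0,0,0.15,0,0],
  [0,0,0.15,0,0],
])

```text
time: 16.13
eef_pos: [0.4724, 0.3559, 0.0708]
tcp_rot: [1.0, 0.002, -0.006, -0.0]
contact_force: [-0.3, -0.6, -0.6]
opening: -0.003
```

Emit:
servo_tool([
  [0,0,0.03,0,0],
  [0,0,0.05,0,0],
  [0,0,0.07,0,0],
  [0,0,0.09,0,0],
  [0,0,0.11,0,0],
  [0,0,0.13,0,0],
  [0,0,0.13,0,0],
  [0,0,0.13,0,0],
  [0,0,0.13,0,0],
  [0,0,0.13,0,0],
])

```text
time: 16.97
eef_pos: [0.4721, 0.3611, 0.0707]
tcp_rot: [1.0, 0.002, -0.007, 0.0]
contact_force: [-2.5, -1.4, 1.0]
opening: -0.002
```

```bash
python3 -c "
from h import *
p=ctrl.read_camera('side');save(p,'s6.png',(170,230,260,340),10);s=ctrl.get_state();print(s['eef_pos'],s['contact_force'],proj(p,[s['eef_pos']]))"
```

```text
[0.47211068 0.36113863 0.07070424] [-1.3016592  -1.16742864  1.20572815] [[303.45953916 202.35122558]]
```

View pics/s6.png

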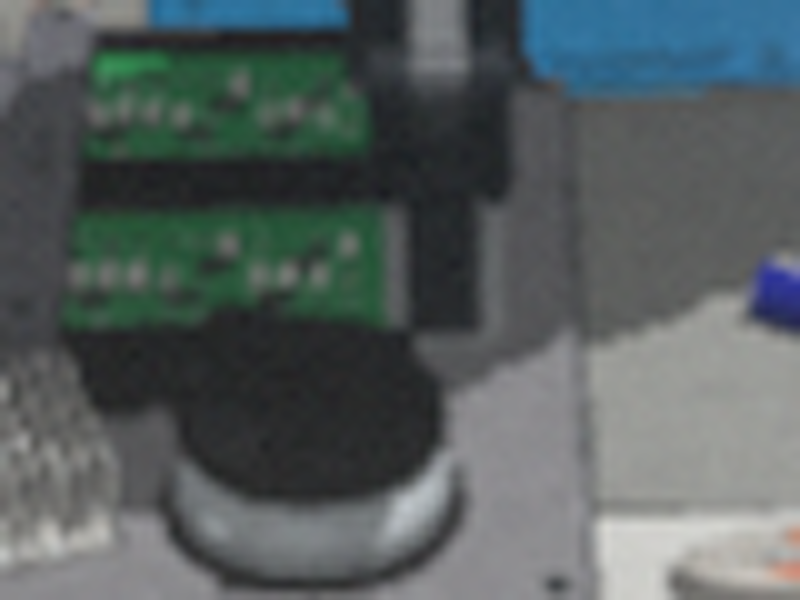

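Emit:
servo_tool([
  [0,0,0.03,0,0],
  [0,0,0.05,0,0],
  [0,0,0.07,0,0],
  [0,0,0.09,0,0],
  [0,0,0.11,0,0],
  [0,0,0.13,0,0],
  [0,0,0.13,0,0],
  [0,0,0.13,0,0],
  [0,0,0.13,0,0],
  [0,0,0.13,0,0],
])

```text
time: 17.85
eef_pos: [0.4724, 0.3665, 0.0709]
tcp_rot: [1.0, 0.002, -0.006, -0.0]
contact_force: [-1.6, -2.8, 3.2]
opening: 0.003
```

```bash
python3 -c "
from h import *
p=ctrl.read_camera('side');f=p['frame'][170:230,260:340].astype(float)*3;p['frame']=np.pad(np.clip(f,0,255).astype(np.uint8),((0,0),(0,0),(0,0)));save(p,'s7.png',None,8);s=ctrl.get_state();print(s['eef_pos'],s['contact_force'])
q=cv2.imread('pics/s6.png')"
```

```text
[0.47237144 0.36641977 0.07088202] [-1.16063799 -2.23554407  3.60645221]
```

View pics/s7.png

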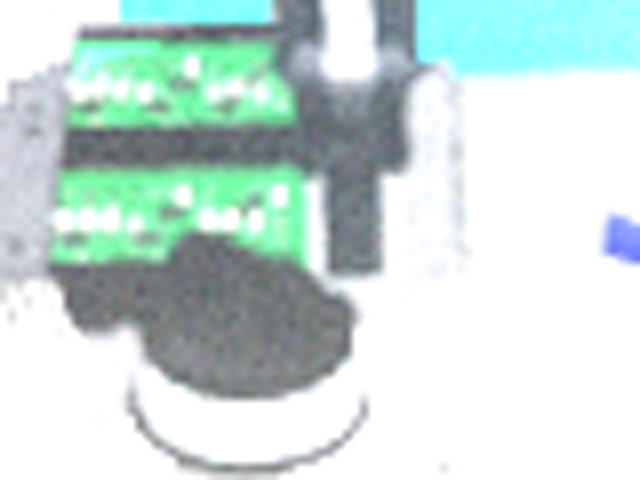

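Emit:
servo_tool([
  [0,0,0.02,0.0,0],
  [0,0,0.04,0.02,0],
  [0,0,0.06,0.03,0],
  [0,0,0.08,0.03,0],
  [0,0,0.1,0.03,0],
  [0,0,0.1,0.03,0],
  [0,0,0.1,0.03,0],
  [0,0,0.1,0.03,0],
  [0,0,0.1,0.03,0],
  [0,0,0.1,0.03,0],
])

```text
time: 18.73
eef_pos: [0.4721, 0.3703, 0.0717]
tcp_rot: [1.0, 0.002, -0.007, 0.0]
contact_force: [-0.9, -0.6, -0.4]
opening: 0.005
```

```bash
python3 -c "
from h import *
p=ctrl.read_camera('side');f=p['frame'][170:230,260:340].astype(float)*3;p['frame']=np.clip(f,0,255).astype(np.uint8);save(p,'s8.png',None,8);s=ctrl.get_state();print(s['eef_pos'],s['contact_force'])"
```

```text
[0.47212784 0.37030076 0.07173488] [-0.38676353 -1.37389616 -0.96457954]
```

View pics/s8.png

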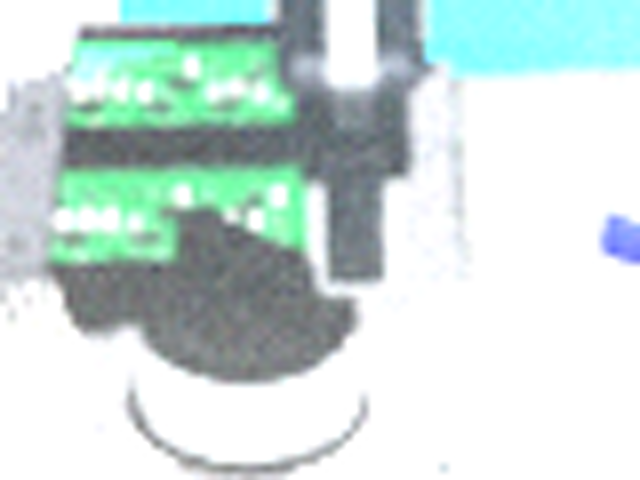

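Emit:
servo_tool([
  [0,0,-0.15,0.02,0],
  [0,0,-0.35,0.05,0],
  [0,-0.1,-0.6,0.1,0],
  [0,-0.3,-0.8,0.3,0],
  [0,-0.5,-0.8,0.8,0],
  [0,-0.5,-1.2,1.5,0],
  [0,-0.5,-2,2,0],
  [0,-0.5,-3,2,0],
  [0,-0.5,-4,2,0],
  [0,-0.5,-5,2,0],
])

```text
time: 19.62
eef_pos: [0.4529, 0.1683, 0.1536]
tcp_rot: [1.0, 0.003, -0.004, -0.0]
contact_force: [1.1, -1.5, -0.6]
opening: -0.0
```

Emit:
servo_tool([
  [0,0,-0.5,0,0],
  [0,0,-1,0,0],
  [0,0,-1,0,0],
  [0,0,-1,0,0],
  [0,0,-1,0,0],
  [0,0,-1,0,0],
  [0,0,-1,0,0],
  [0,0,-1,0,0],
  [0,0,-1,0,0],
  [0,0,-1,0,0],
])

```text
time: 20.45
eef_pos: [0.4529, 0.1288, 0.1534]
tcp_rot: [1.0, 0.003, -0.004, -0.0]
contact_force: [0.1, 0.8, -0.4]
opening: 0.001
```

```bash
python3 c.py d3.png; python3 -c "
from plant import ctrl; s=ctrl.get_state();print(s['time'],s['eef_pos'],s['contact_force'])"
```

```text
board_a top 0.7 [167.1 352.7] [0.5173 0.3012 0.044 ]
board_a top 0.57 [167.4 380.3] [0.5165 0.237  0.044 ]
board_a side 0.59 [199.2 286.5] [0.5064 0.3072 0.044 ]
board_a side 0.55 [198.5 282.5] [0.5146 0.3043 0.044 ]
stop_top top 0.77 [170.  322.9] [0.5072 0.3705 0.0765]
stop_top side 0.58 [195.3 288.3] [0.5013 0.3438 0.0765]
stop_top side 0.37 [210.4 292.5] [0.493  0.3965 0.0765]
stop_head top 0.92 [175.6 321.4] [0.4973 0.3739 0.0495]
stop_head side 0.92 [214.5 291.9] [0.4949 0.3708 0.0495]
stop_head side 0.73 [270.5 245.6] [0.5702 0.5293 0.0495]
20.85 [0.45297283 0.12827759 0.15356557] [-0.38384035 -0.19611207  0.42042462]
```

View pics/d3.png

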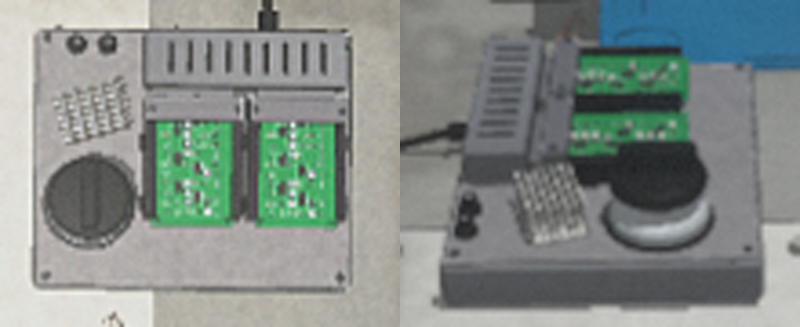

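The picture shows both boards' front edges level (row 225), the rib straight along x, and the head raised again. The arm is clear.

```bash
python3 -c "
from plant import ctrl; print(ctrl.sign_off())"
```

```text
the job is handed in; nothing more can be done
None
```

The job is done and handed in at about 21 s of the 51 s allowed; sign-off reports no verdict.

- **Stop button pressed:** I pushed it down with closed fingers until it hit its end stop. It stayed latched when I let go, and the side view showed it lower.
- **Board pushed home:** the loose one was in the middle dock, about 19 mm short. It slid in freely and stopped dead, and I pressed to about 14 N. Its front edge is now level with its neighbour's in the top view.
- **Stop button released:** I pushed the front end of the rib sideways, turning it clockwise, until the head sprang up.

In the last pictures the button is out with its rib straight, both boards are in line, and the heat sink has not visibly moved. The robot was about 15 cm above the bench and touching nothing. The last picture covered only the rig, so I did not look again at the four bystanders on the bench.

The position networks disagreed with each other by up to about 15 mm for single points. For the final state I relied on the pictures and contact forces instead.

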